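Park the bottle carrier in its bench dock and bar it in

TASK

Push the heavy wooden bottle carrier forward into its steel dock until it stands fully home against the back stop, pushing it low on the thick batten at its foot so that it slides and never tips, and do not touch its upper part or lift it. Then push the steel retaining bar with a fingertip until it is fully shut across the front of the carrier. Keep the two bottles standing in the carrier, leave the jar, the tape roll and the iron weight where they are, and finish clear of everything.

Things in the scene. Friction and masses are not known exactly. Their poses are not given: they have to be found in the camera images.
- dock: Grey steel dock fixed to the bench. Origin: on the bench top under the centre of the carrier when fully home; +x is the direction of pushing in, +y to the left, z up. Two angle-iron guides 24 mm high (x -12 to 60 mm) with 204 mm clear between them (y -102 to 102 mm) flare out to 124 mm either side at x = -50 mm. Low straps, 4 mm, lie outside them.
- back_stop (a point): Middle of the face of the dock's back stop, a steel angle 34 mm high, at x = 55 mm in the dock's frame; the carrier's back batten rests against it when home.
- keeper (a point): Top of the keeper post left of the dock's mouth (x = -58, y = 133 mm in the dock's frame, 48 mm high), where the bar's end comes to rest when shut.
- bar (a joint): Angle of the retaining bar about its vertical pin, rad: 0 = fully shut (a stop), lying along the dock's +y across the front; grows as it swings out towards the robot (pi/2: it points along the dock's -x; more: outwards to the right). Starts between 1.95 and 2.3, stays where left, needs about 0.5 N at 200 mm from the pin. Shuts only if the carrier is within about 8 mm of home.
- bar_pivot (a point): Axis of the bar's pin, at the bar's mid height, 37.5 mm above the bench; 68 mm in front (-x) and 137 mm to the right (-y) of the dock's origin, in the dock's axes.
- bar_end (a point): Centre of the free end of the bar, 272 mm from the pin. The bar is a straight steel flat, 10 mm thick horizontally and 22 mm high, from 26 to 49 mm above the bench.
- carrier: Tall narrow wooden bottle carrier, 1.3 kg plus bottles; slides at 8 to 16 N. Origin: centre of its underside. Foot 110 mm deep (x), 190 mm wide (y), front and back are battens 45 mm high, 15 mm thick, 182 mm wide. x points away from the robot (into the dock), y left. Starts before the dock's mouth, up to 20 mm off its line, 0.2 rad askew. When home its origin and axes are the dock's.
- carrier_foot (a point): Centre of the front face of the front batten, the place to push: 55 mm in front (-x) of the carrier's origin, 22.5 mm above the bench; the batten's face is flat, 182 mm wide, from 0 to 45 mm above the bench.
- carrier_top: The carrier's upper part, above 55 mm: slatted walls set 15 mm back from the batten's face (to 127 mm high), two end boards rising to 244 mm and a round carrying handle 22 mm thick between them, axis 222 mm above the bench. Origin and axes: the carrier's. Not to be touched.
- bottle_0: Grey bottle with a black cap, 50 x 68 x 130 mm, standing loose in the left half of the carrier. Origin: centre of its underside.
- bottle_1: The same kind of bottle, in the right half of the carrier. Origin: centre of its underside.
- jar: Open glass jar, 74 mm across and 102 mm high, standing to the left of the dock. Origin: centre of its underside. A bystander.
- tape: White roll of tape lying flat, 80 mm across and 24 mm high, to the left in front. Origin: centre of its underside. A bystander.
- weight: Black cast-iron weight with a knob, 60 mm across and 74 mm high, to the right of the dock. Origin: centre of its underside. A bystander.

How it is judged:
By the outcome, as a careful person would: the job done as asked, in the order asked, and still so for the second after the job is handed in, with the robot touching nothing.
It also fails if it takes over 67 s, if anything falls off the work surface, if the arm or the gripper's body presses on something with over 40 N, if the wrist force passes 120 N, or if a joint passes its speed limit or range.

ROBOT

A 6-joint arm with a two-finger parallel gripper is mounted at the origin on a cart in front of the work surface, level with it; the furniture and walls round the work are solid. World frame = base frame: x ahead of the robot, y to its left, z up, the work surface at z = 0. Lengths are in m, angles in rad, forces in N, time in s.
With the tool pointing down it reaches from about 0.25 to 0.725 m from the base axis. Payload 4 kg.
Tool frame: the origin (TCP) lies on the centre line of the jaws, within the pads' length; the fingertips stand ahead of it and the grasp point (between the pads) lies 11 mm behind it (bot.tip_extent is the z of the fingertips in the tool frame, in m); z points along the fingers, y is the direction in which the jaws open and shut (so a half turn about z gives the same grasp; the last joint's range is limited). The gripper opens to 85 mm and grips with 20 to 120 N. Pads are 22 mm wide; open, the fingers measure 114 mm over their backs; the gripper's body (76 mm by 85 mm) begins 54 mm behind the grasp point. The pads swing forward as they close: fully open they stand 13 mm farther back than shut.
Start: joints at [0, 0.241, 0.005, 1.335, 0, 1.571], TCP at [0.5, -0, 0.239] pointing down, gripper open.
Joint ranges: [-2.72, 2.72], [-1.05, 1.87], [-1.09, 1.28], [-1.99, 2.15], [-1.42, 1.44], [-3.14, 3.14]. Speed limits (rad/s): [2.79, 2.79, 3.14, 3.14, 3.14, 3.14].

INTERFACE

Orientations are given as a unit quaternion [x, y, z, w].
In Python, from workcell import bot gives the robot as it stands.
- The arm moves only by the shell command python3 -m jog 'ROWS'. ROWS is JSON, a list that holds one entry, the list of rows, each a list of 7 numbers: the shift along the world's x, y, z in m, then the turn, a rotation vector about the world's x, y, z in degrees, then the closure in counts, from 0 (fully open) to 255 (shut). In form: [[[tx, ty, tz, ax, ay, az, fingers], ...]]. A call has 1 to 10 rows; each row is the pose to reach, as a shift and turn from the pose commanded when the call began; what a row does not reach only later rows make up. A row lasts 1/12 s, in which the tool goes at most 41.7 mm and 7.16 degrees, less where a joint would pass 70% of its speed; a pose out of reach is approached as far as the arm can. A call with a gripper value outside its range is refused whole. The fingers move at their own pace and stop on an object; the grip force is fixed at half the most. Time passes only in rows, so rows that repeat a pose let the fingers close. It gives the time, the measured TCP pose, the force and the opening at its end, in the units of the state.
- bot.get_obs(): the state, without advancing time (a new reading comes with each control period).
- bot.camera(name): name is "scene" or "side" or "wrist"; returns the picture (384x512x3 uint8, blue, green, red); there is no depth.
- bot.camera_model(name): a dict with "K" (3x3 intrinsics, pixels), "k1" (the pictures are not rectified: a ray, as slopes to the right and down, at radius r is drawn at 1 + k1 r^2 times it, then the intrinsics apply), "T" (4x4, takes a point from camera to world coordinates). Camera axes: x right, y down, z forward; pixel columns grow to the right and rows downward; lengths in m; the calibration is good to about 2 mm. A picture is of the moment at which its call begins: read the wrist's pose just before it. camera_model takes no time and is no camera call; for the wrist camera it gives the pose at the moment of the call.
- bot.job_done(): hands the job in, once; it reports no verdict.
The state is a dict: "clock": time; "joint_pos": joint angles; "joint_vel": joint speeds; "tau": joint torques, N m; "eef_pos": TCP position; "tool_rot": TCP orientation; "ft_force": force on the tool from outside, world axes, zero at the start; "ft_torque": the same for the moment, N m; "grip_width": finger opening in m.
Only numpy, scipy, OpenCV 4.12 (cv2) and the standard library are available. Lean on these libraries where they do the work, as an engineer would, in place of code of your own. Each camera call takes 0.05 s, during which the arm holds its last target. There are 200 camera calls.

## Working session

There is one attempt and no reset: what is moved stays moved. The work goes in short steps, Python scripts to look and compute and a shell command to move; the robot and the scene stay as the last step left them, time stands still between calls to the robot, and variables do not carry over. Pictures are saved under pics/ and viewed, about 8 in all and at most 12, crops included, and the job is handed in when it is done.

```bash
mkdir -p pics; ls; python3 - <<'E'
from workcell import bot
import cv2,numpy as np
o=bot.get_obs();print(o['clock'],o['eef_pos'],o['tool_rot'],bot.tip_extent,o['grip_width'])
for n in ['scene','side']:
    m=bot.camera_model(n);print(n,np.round(m['K'],1).tolist(),m['k1'],np.round(m['T'],4).tolist())
    cv2.imwrite(f'pics/{n}0.png',cv2.resize(bot.camera(n),(800,600)))
E
```

```text
pics
0.0 [4.99411109e-01 1.50632344e-06 2.38390895e-01] [ 0.70709757  0.70711522 -0.00073664 -0.00073557] 0.008 0.08536160119092709
scene [[370.1, 0.0, 250.0], [0.0, 370.1, 195.7], [0.0, 0.0, 1.0]] -0.07490622577705391 [[0.2218, 0.6596, -0.7181, 1.2891], [0.9751, -0.1485, 0.1647, -0.0058], [0.002, -0.7368, -0.6761, 0.6663], [0.0, 0.0, 0.0, 1.0]]
side [[390.9, 0.0, 254.2], [0.0, 390.9, 194.9], [0.0, 0.0, 1.0]] -0.09698167912056499 [[0.8099, 0.5197, -0.2719, 0.8925], [0.5865, -0.7106, 0.3887, -0.1931], [0.0088, -0.4743, -0.8803, 0.788], [0.0, 0.0, 0.0, 1.0]]
```

View pics/scene0.png

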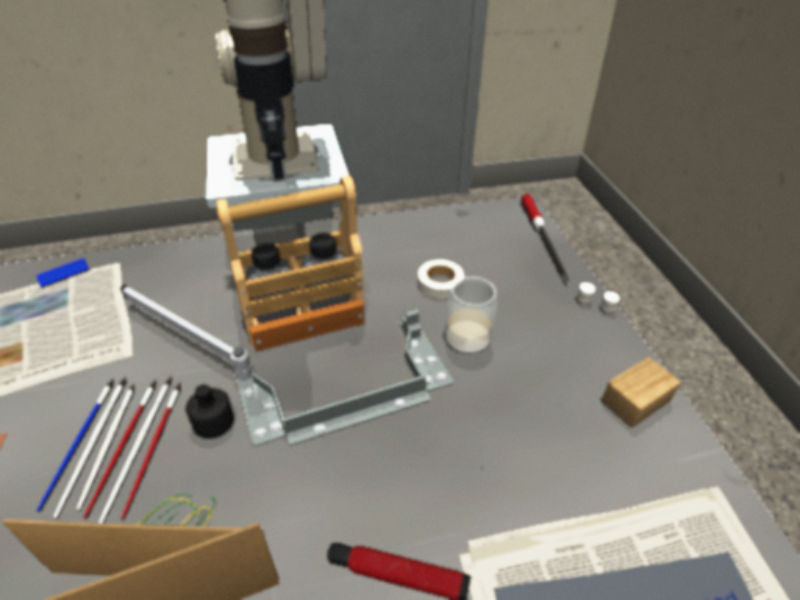

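View pics/side0.png

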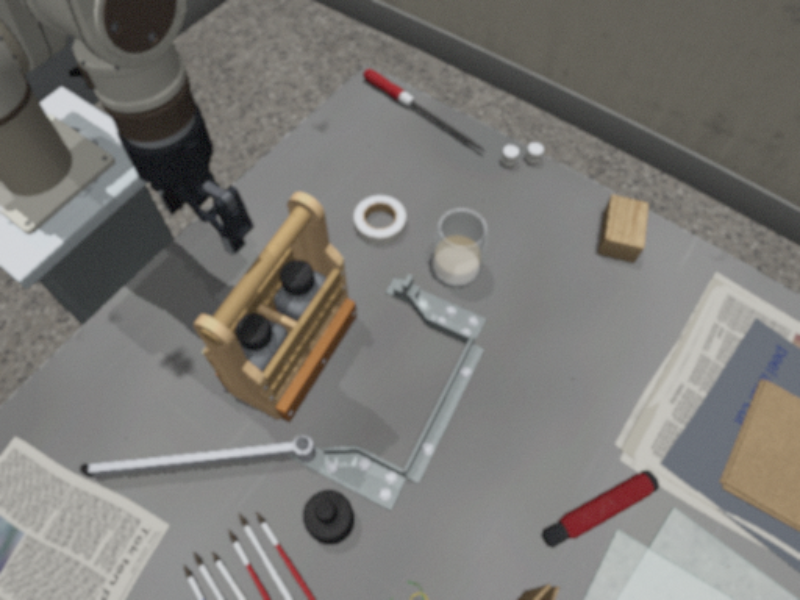

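The scene view shows the carrier's back batten, bottom edge (260,346)–(363,324), the bar from pin (240,353) to end (125,290), the keeper (410,315) and the back stop top edge (285,415)–(427,380). The side view shows the batten bottom (288,417)–(355,312), pin (303,445), bar end (87,468) and keeper (403,283).

```bash
cat > h.py <<'E'
import numpy as np,cv2
from workcell import bot
def ray(n,p,s=1/1.5625,m=None):
    m=m or bot.camera_model(n)
    q=cv2.undistortPoints(np.array([[p]],float)*s,m['K'],np.array([m['k1'],0,0,0,0.]))[0,0]
    return m['T'][:3,3], m['T'][:3,:3]@np.r_[q,1]
def plane(n,p,z,s=1/1.5625):
    c,d=ray(n,p,s); return c+d*(z-c[2])/d[2]
def tri(a,b,s=1/1.5625):
    A=np.zeros((3,3));B=np.zeros(3);L=[]
    for n,p in (('scene',a),('side',b)):
        c,d=ray(n,p,s);d=d/np.linalg.norm(d);P=np.eye(3)-np.outer(d,d);A+=P;B+=P@c;L.append((P,c))
    X=np.linalg.solve(A,B); return X,[np.linalg.norm(P@(X-c)) for P,c in L]
E
cat > a.py <<'E'
from h import *
np.set_printoptions(precision=4,suppress=True)
for k,a,b in [('pin',(240,352),(303,444)),('barend',(125,290),(87,468)),('keeper',(411,315),(403,283)),('battR',(260,346),(288,417)),('battL',(363,324),(355,308)),('hR',(224,212),(210,330)),('hL',(349,190),(305,208)),('weight knob',(204,393),(326,508))]:
    X,e=tri(a,b);print(k,X,np.round(e,4))
for k,a,b,z in [('pin',(240,352),(303,444),.05),('end',(125,290),(87,468),.0375),('battR',(260,346),(288,417),0),('battL',(363,324),(355,308),0),('bsR',(285,415),(408,470),.034),('bsL',(427,380),(476,340),.034)]:
    print(k,plane('scene',a,z),plane('side',b,z))
E
python3 a.py
python3 - <<'E'
import cv2
from workcell import bot
s=bot.camera('scene');d=bot.camera('side')
a=cv2.resize(s[190:290,130:300],None,fx=4.6,fy=4.6,interpolation=2); cv2.imwrite('pics/s1.png',a)
b=cv2.resize(d[170:320,120:320],None,fx=4,fy=4,interpolation=2); cv2.imwrite('pics/d1.png',b)
E
```

```text
pin [ 0.6852 -0.0925  0.0513] [0.0009 0.0009]
barend [ 0.4835 -0.2799  0.0369] [0.0007 0.0007]
keeper [0.645  0.1746 0.0327] [0.0007 0.0007]
battR [ 0.6313 -0.0685  0.0022] [0.0019 0.0019]
battL [ 0.6035  0.1093 -0.006 ] [0.0068 0.0068]
hR [ 0.5786 -0.0815  0.2222] [0.0004 0.0004]
hL [0.5552 0.0988 0.2186] [0.0005 0.0005]
weight knob [ 0.7591 -0.139   0.0613] [0.0018 0.0018]
pin [ 0.6834 -0.0919  0.05  ] [ 0.6852 -0.0932  0.05  ]
end [ 0.4847 -0.2803  0.0375] [ 0.4835 -0.2792  0.0375]
battR [ 0.628  -0.0671  0.    ] [ 0.6313 -0.07    0.    ]
battL [0.6147 0.1021 0.    ] [0.6026 0.1139 0.    ]
bsR [ 0.7983 -0.0388  0.034 ] [ 0.8061 -0.0398  0.034 ]
bsL [0.7809 0.1639 0.034 ] [0.7786 0.1589 0.034 ]
```

View pics/s1.png

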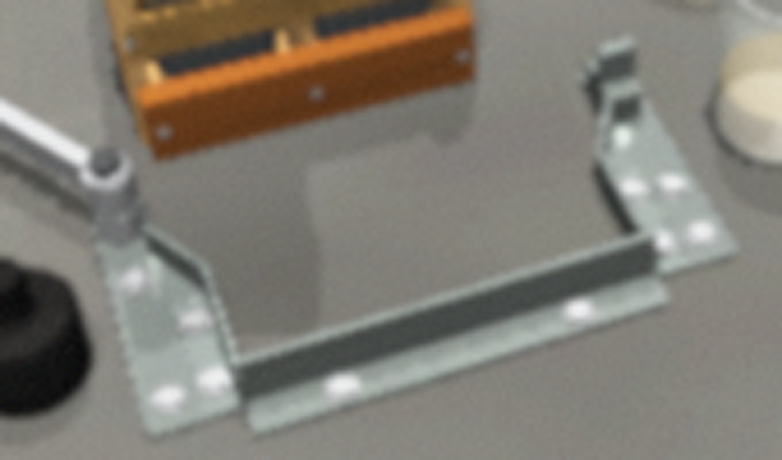

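View pics/d1.png

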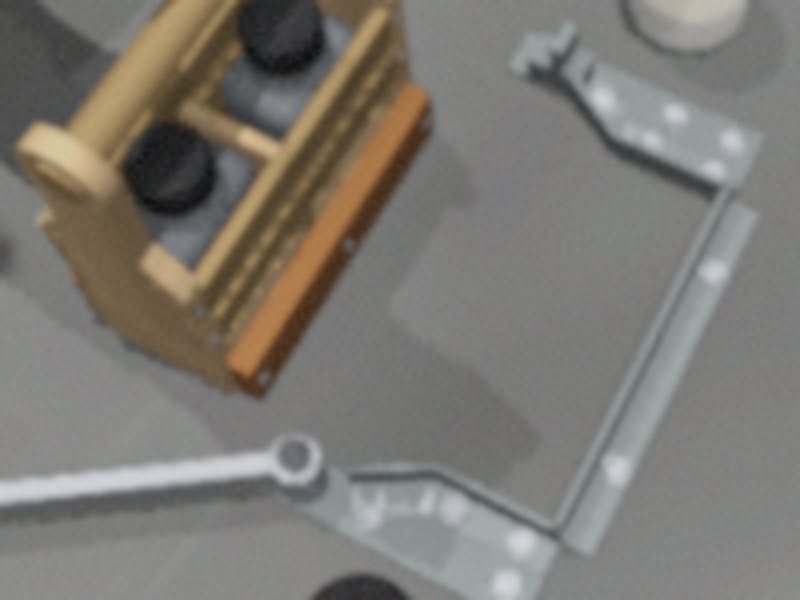

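Sharper corners: in the scene crop the back stop top edge runs (240,360)–(655,238), the batten top edge (145,100)–(470,18), and the pin top is at (105,163). In the side crop they are (560,528)–(725,195), (250,372)–(428,95) and (297,457). Refining dock and carrier from these.

```bash
python3 - <<'E'
from h import *
np.set_printoptions(precision=4,suppress=True)
S=lambda x,y:(x/4.6+130,y/4.6+190)
D=lambda x,y:(x/4+120,y/4+170)
P={}
for k,a,b in [('pin',S(105,163),D(297,457)),('bsR',S(240,360),D(560,528)),('bsL',S(655,238),D(725,195)),('keepA',S(620,42),D(570,30)),('keepB',S(625,90),D(583,62)),('batR',S(145,100),D(250,374)),('batL',S(470,18),D(428,95)),('rivR',S(163,131),D(264,377)),('rivM',S(316,93),D(349,244)),('flR',S(150,232),D(350,472)),('gR',S(210,270),D(432,470)),('bolt1',S(343,384),D(615,466)),('bolt2',S(580,310),D(713,271))]:
    P[k],e=tri(a,b,1);print(k,P[k],np.round(e,4))
for a,b in [('bsR','bsL'),('batR','batL'),('bolt1','bolt2'),('rivR','rivM')]:
    d=P[b]-P[a];print(a,b,np.hypot(*d[:2]),np.arctan2(-d[0],d[1]),(P[a]+P[b])/2)
E
```

```text
pin [ 0.6867 -0.0933  0.0532] [0.0001 0.0001]
bsR [ 0.805  -0.0413  0.0329] [0.0014 0.0014]
bsL [0.7712 0.1614 0.0243] [0.0044 0.0044]
keepA [0.6543 0.1775 0.0505] [0.001 0.001]
keepB [0.6634 0.1786 0.0232] [0.0009 0.0009]
batR [ 0.6385 -0.0731  0.045 ] [0.0008 0.0008]
batL [0.6137 0.103  0.0453] [0.0005 0.0005]
rivR [ 0.6371 -0.0669  0.0199] [0.0001 0.0001]
rivM [0.6258 0.0161 0.0195] [0.0005 0.0005]
flR [ 0.7023 -0.0782  0.0153] [0.0002 0.0002]
gR [ 0.7343 -0.0518  0.0154] [0.0016 0.0016]
bolt1 [0.8067 0.0048 0.0045] [0.0003 0.0003]
bolt2 [0.7889 0.1234 0.0051] [0.0003 0.0003]
bsR bsL 0.20553271589707117 0.16512008389178204 [0.7881 0.0601 0.0286]
batR batL 0.17783794367631583 0.13985993143602168 [0.6261 0.0149 0.0452]
bolt1 bolt2 0.11997626903677797 0.14871966030227224 [0.7978 0.0641 0.0048]
rivR rivM 0.08370746395160239 0.1360789512049019 [ 0.6314 -0.0254  0.0197]
```

```bash
python3 -m jog '[[[-0.03,0,0,0,0,7,0],[-0.06,0,0,0,0,14,0],[-0.09,0,0,0,0,21,0],[-0.1,0,0,0,0,28,0],[-0.1,0,0,0,0,35,0],[-0.1,0,0,0,0,42,0],[-0.1,0,0,0,0,49,0],[-0.1,0,0,0,0,49,0]]]'; python3 - <<'E'
from h import *
from scipy.spatial.transform import Rotation as R
o=bot.get_obs();print(o['joint_pos'],o['eef_pos'])
# after 49 more yaw: tilt about the axis of carrier y
print((R.from_euler('z',8.3,degrees=True)*R.from_euler('y',-40,degrees=True)*R.from_euler('z',-8.3,degrees=True)).as_rotvec(degrees=True))
E
```

```text
clock: 0.87
eef_pos: [0.3998, 0.0, 0.2393]
tool_rot: [0.349, 0.937, 0.0, 0.0]
ft_force: [0.7, 0.3, -0.7]
grip_width: 0.0854
[-1.53684691e-06  4.16838777e-02 -2.30071985e-01  1.29901365e+00
  2.16611087e-05  7.13677150e-01] [3.99750770e-01 5.78650188e-06 2.39317036e-01]
[  5.77424804 -39.58103156   0.        ]
```

```bash
python3 -m jog '[[[0,0,0,0,0,7,0],[0,0,0,0,0,14,0],[0,0,0,0,0,21,0],[0,0,0,0,0,28,0],[0,0,0,0,0,35,0],[0,0,0,0,0,42,0],[0,0,0,0,0,49.3,0],[0,0,0,0,0,49.3,0]]]'; python3 -m jog '[[[0,0,0,1,-6.9,0,0],[0,0,0,2,-13.7,0,0],[0,0,0,3,-20.6,0,0],[0,0,0,4,-27.4,0,0],[0,0,0,5,-34.3,0,0],[0,0,0,5.8,-39.6,0,0],[0,0,0,5.8,-39.6,0,0]]]'; python3 - <<'E'
from h import *
o=bot.get_obs();print(o['joint_pos'],o['eef_pos'],o['tool_rot'])
E
```

```text
clock: 1.53
eef_pos: [0.3999, -0.0, 0.2392]
tool_rot: [-0.072, 0.997, 0.0, -0.0]
ft_force: [-0.5, 0.1, 0.0]
grip_width: 0.0852
clock: 2.12
eef_pos: [0.3934, 0.0003, 0.2325]
tool_rot: [-0.065, 0.939, 0.026, 0.338]
ft_force: [-1.3, 0.0, -2.8]
grip_width: 0.0855
[-0.1310297  -0.45914049 -0.85452339  0.50354305  0.17574791 -0.20709774] [3.93352413e-01 2.75441528e-04 2.32488326e-01] [-0.0646705   0.93867945  0.0264209   0.33763967]
```

```bash
python3 -m jog '[[[0.01,0,-0.035,5.8,-39.6,0,0],[0.02,0,-0.07,0,0,0,0],[0.03,0,-0.105,0,0,0,0],[0.04,0,-0.14,0,0,0,0],[0.055,0,-0.175,0,0,0,0],[0.07,0,-0.205,0,0,0,0],[0.07,0,-0.215,0,0,0,0],[0.07,0,-0.215,0,0,0,0]]]'; python3 - <<'E'
from h import *
o=bot.get_obs();print(o['joint_pos'],o['eef_pos'],o['tool_rot'])
b=bot.camera('side');cv2.imwrite('pics/d2.png',cv2.resize(b[100:325,20:320],(800,600)))
E
```

```text
clock: 2.78
eef_pos: [0.4737, -0.0003, 0.0198]
tool_rot: [-0.067, 0.94, 0.027, 0.334]
ft_force: [-0.4, -1.0, 0.6]
grip_width: 0.0855
[-0.09718807  0.30256464 -1.08081709 -0.48063919  0.15513089 -0.18467012] [ 4.73706106e-01 -3.10067986e-04  1.97656517e-02] [-0.06656611  0.93987752  0.02656682  0.33390629]
```

View pics/d2.png

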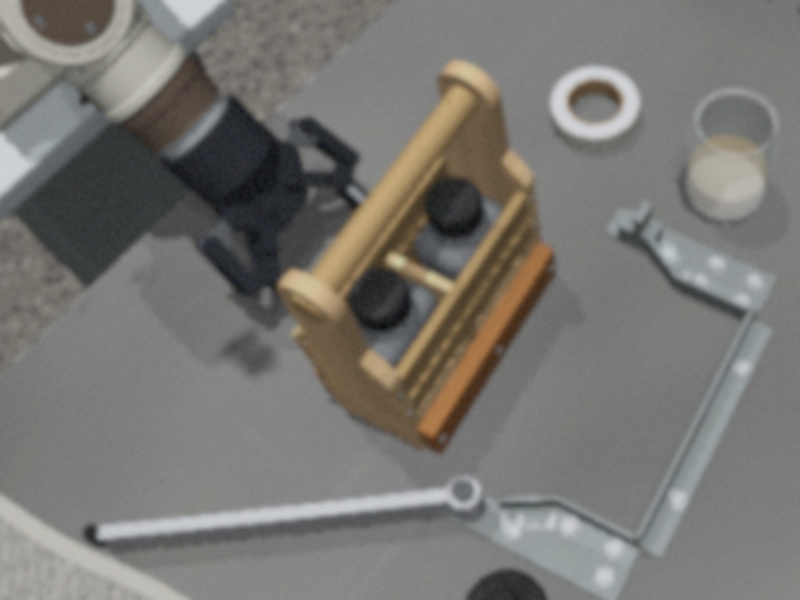

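The gripper stands before the batten, jaws spread parallel to it, and everything else is still in place. Approaching to contact.

```bash
python3 -m jog '[[[0.01,0,0,0,0,0,0],[0.02,0,0,0,0,0,0],[0.024,0,0,0,0,0,0],[0.027,0.0003,0,0,0,0,0],[0.03,0.0005,0,0,0,0,0],[0.033,0.001,0,0,0,0,0],[0.036,0.001,0,0,0,0,0],[0.039,0.0015,0,0,0,0,0],[0.042,0.0015,0,0,0,0,0],[0.045,0.002,0,0,0,0,0]]]'; python3 - <<'E'
from h import *
o=bot.get_obs();print(o['joint_pos'],o['tool_rot'],o['ft_torque'])
E
```

```text
clock: 3.67
eef_pos: [0.5149, 0.0008, 0.0236]
tool_rot: [-0.067, 0.939, 0.025, 0.336]
ft_force: [-14.3, -3.5, 9.3]
grip_width: 0.0852
[-0.07943963  0.32894087 -0.98395021 -0.41727669  0.14158939 -0.17250837] [-0.06718528  0.93908309  0.02470407  0.33615294] [-0.57645934  1.4579888  -0.36113106]
```

```bash
for i in 1; do python3 -m jog '[[[0.004,0.0011,0,0,0,0,0],[0.008,0.0022,0,0,0,0,0],[0.012,0.0033,0,0,0,0,0],[0.016,0.0044,0,0,0,0,0],[0.02,0.0055,0,0,0,0,0],[0.024,0.0066,0,0,0,0,0],[0.028,0.0077,0,0,0,0,0],[0.032,0.0088,0,0,0,0,0],[0.036,0.0099,0,0,0,0,0],[0.04,0.011,0,0,0,0,0]]]'; done
python3 -m jog '[[[0.004,0.0011,0,0,0,0,0],[0.008,0.0022,0,0,0,0,0],[0.012,0.0033,0,0,0,0,0],[0.016,0.0044,0,0,0,0,0],[0.02,0.0055,0,0,0,0,0],[0.024,0.0066,0,0,0,0,0],[0.028,0.0077,0,0,0,0,0],[0.032,0.0088,0,0,0,0,0],[0.036,0.0099,0,0,0,0,0],[0.04,0.011,0,0,0,0,0]]]'
python3 - <<'E'
from h import *
o=bot.get_obs();print(o['joint_pos'],o['tool_rot'],o['ft_torque'])
b=bot.camera('side');cv2.imwrite('pics/d3.png',cv2.resize(b[100:325,20:320],(800,600)))
E
```

```text
clock: 4.5
eef_pos: [0.5541, 0.0115, 0.0231]
tool_rot: [-0.067, 0.939, 0.025, 0.336]
ft_force: [-13.1, -3.5, 8.1]
grip_width: 0.0857
clock: 5.33
eef_pos: [0.5942, 0.0224, 0.0231]
tool_rot: [-0.067, 0.939, 0.024, 0.336]
ft_force: [-12.8, -3.5, 8.2]
grip_width: 0.0856
[-0.01114699  0.4110452  -0.79259696 -0.31332313  0.09820609 -0.11900711] [-0.06710851  0.93928703  0.02449616  0.33561327] [-0.55458629  1.4459176  -0.33786078]
```

View pics/d3.png

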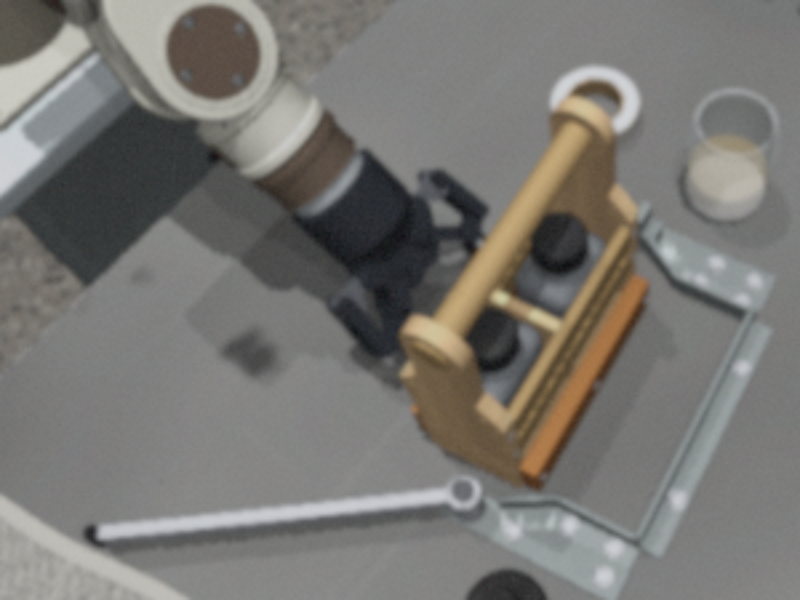

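The carrier is moving straight with both bottles upright; the batten's top edge runs about (540,468)–(648,282). Checking its line in the dock frame.

```bash
python3 - <<'E'
from h import *
np.set_printoptions(precision=4,suppress=True)
c,s=np.cos(.153),np.sin(.153);W=np.array([[c,s],[-s,c]]);o=np.array([.7331,.0524])
P=[plane('side',(x*.375+20,y*.375+100),.045,1)[:2] for x,y in [(540,468),(648,282)]]
for p in P:print(p,W@(p-o))
d=P[1]-P[0];print(np.hypot(*d),np.arctan2(-d[0],d[1]))
print('tcp in dock',W@(bot.get_obs()['eef_pos'][:2]-o))
E
```

```text
[ 0.7178 -0.0461] [-0.0302 -0.095 ]
[0.6934 0.1249] [-0.0282  0.0777]
0.17268056198595638 0.1413640430391634
tcp in dock [-0.1407 -0.0084]
```

```bash
python3 -m jog '[[[0.004,0.0011,0,0,0,0.1,0],[0.008,0.0022,0,0,0,0.2,0],[0.012,0.0033,0,0,0,0.3,0],[0.016,0.0044,0,0,0,0.4,0],[0.02,0.0055,0,0,0,0.5,0],[0.024,0.0066,0,0,0,0.5,0],[0.028,0.0077,0,0,0,0.5,0],[0.032,0.0088,0,0,0,0.5,0],[0.036,0.0099,0,0,0,0.5,0],[0.04,0.011,0,0,0,0.5,0]]]'
python3 -m jog '[[[0.003,0.0006,0,0,0,0,0],[0.006,0.0012,0,0,0,0,0],[0.009,0.0018,0,0,0,0,0],[0.012,0.0024,0,0,0,0,0],[0.015,0.003,0,0,0,0,0],[0.018,0.0036,0,0,0,0,0],[0.021,0.0041,0,0,0,0,0],[0.023,0.0045,0,0,0,0,0]]]'
python3 - <<'E'
from h import *
o=bot.get_obs();print(o['joint_pos'],o['ft_torque'])
b=bot.camera('side');cv2.imwrite('pics/d4.png',cv2.resize(b[130:320,130:330],(800,760))[:600])
E
```

```text
clock: 6.22
eef_pos: [0.6342, 0.0332, 0.0227]
tool_rot: [-0.071, 0.939, 0.026, 0.335]
ft_force: [-12.0, -4.1, 7.7]
grip_width: 0.0856
clock: 6.88
eef_pos: [0.6573, 0.0382, 0.0227]
tool_rot: [-0.072, 0.939, 0.026, 0.335]
ft_force: [-12.5, -2.7, 6.0]
grip_width: 0.0854
[ 0.01979554  0.48202282 -0.631985   -0.22467367  0.08532364 -0.10236637] [-0.42748998  1.60105386 -0.13061755]
```

View pics/d4.png

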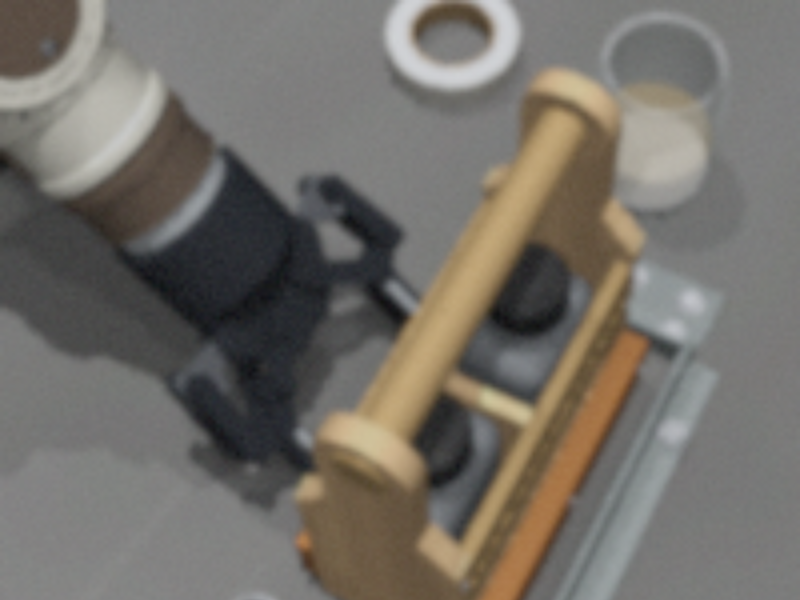

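In the guides, with a gap of some 15–20 mm still left to the stop. Pushing on in small steps and watching the force.

```bash
python3 -m jog '[[[0.0025,0.0004,0,0,0,0,0],[0.005,0.0008,0,0,0,0,0],[0.0075,0.0011,0,0,0,0,0],[0.010,0.0015,0,0,0,0,0]]]'
python3 -m jog '[[[0.002,0.0003,0,0,0,0,0],[0.004,0.0006,0,0,0,0,0],[0.006,0.0009,0,0,0,0,0]]]'
```

```text
clock: 7.27
eef_pos: [0.667, 0.0399, 0.0225]
tool_rot: [-0.072, 0.939, 0.027, 0.335]
ft_force: [-12.2, -1.3, 6.1]
grip_width: 0.0852
clock: 7.52
eef_pos: [0.673, 0.0408, 0.0225]
tool_rot: [-0.072, 0.939, 0.027, 0.335]
ft_force: [-12.9, -1.3, 5.0]
grip_width: 0.0855
```

```bash
python3 -m jog '[[[0.0015,0.0002,0,0,0,0,0],[0.003,0.0004,0,0,0,0,0]]]'
```

```text
clock: 7.68
eef_pos: [0.6734, 0.0408, 0.022]
tool_rot: [-0.072, 0.94, 0.027, 0.333]
ft_force: [-26.3, -4.8, 10.4]
grip_width: 0.0854
```

```bash
python3 -m jog '[[[0.001,0.0001,0,0,0,0,0],[0.001,0.0001,0,0,0,0,0]]]'; python3 -m jog '[[[-0.01,-0.0015,0,0,0,0,0],[-0.03,-0.0045,0,0,0,0,0],[-0.06,-0.009,0,0,0,0,0],[-0.1,-0.015,0,0,0,0,0],[-0.14,-0.02,0.01,0,0,0,0],[-0.16,-0.02,0.03,0,0,0,0],[-0.16,-0.02,0.06,0,0,0,0],[-0.16,-0.02,0.09,0,0,0,0],[-0.16,-0.02,0.09,0,0,0,0]]]'
python3 - <<'E'
from h import *
o=bot.get_obs();print(o['joint_pos'])
b=bot.camera('side')[130:320,130:330];a=bot.camera('scene')[150:300,130:310]
cv2.imwrite('pics/e5.png',np.hstack([cv2.resize(b,(400,380)),cv2.resize(a,(400,333),interpolation=2)[:380] if 0 else cv2.copyMakeBorder(cv2.resize(a,(400,333)),0,47,0,0,0)]))
E
```

```text
clock: 7.85
eef_pos: [0.6734, 0.0408, 0.0215]
tool_rot: [-0.072, 0.94, 0.027, 0.333]
ft_force: [-30.1, -5.7, 20.1]
grip_width: 0.0856
clock: 8.6
eef_pos: [0.5251, 0.0218, 0.1227]
tool_rot: [-0.072, 0.936, 0.026, 0.345]
ft_force: [1.7, -0.2, 1.0]
grip_width: 0.0856
[-0.02239062  0.05835795 -0.86749728 -0.0534087   0.1137294  -0.13550368]
```

View pics/e5.png

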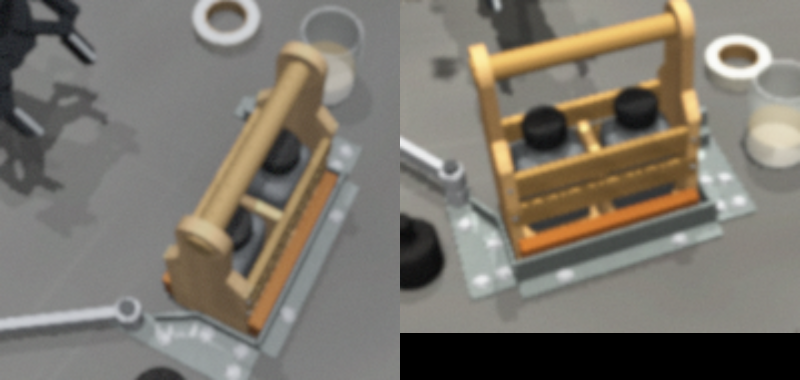

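Carrier is home: the batten sits against the back stop along its whole length, both bottles are upright. Next: shut the fingers, straighten the tool, and cross to the right-hand side of the bar.

```bash
python3 -m jog '[[[0,-0.03,0.01,-1,6.8,0,255],[0,-0.06,0.02,-2,13.6,0,255],[0,-0.09,0.03,-3,20.4,0,255],[0,-0.12,0.03,-4,27.2,0,255],[0,-0.15,0.03,-5,34,0,255],[0,-0.18,0.03,-5.9,39.6,0,255],[0.01,-0.21,0.03,-5.9,39.6,0,255],[0.03,-0.24,0.03,-5.9,39.6,0,255],[0.05,-0.27,0.03,-5.9,39.6,0,255],[0.05,-0.28,0.03,-5.9,39.6,0,255]]]'
python3 - <<'E'
from h import *
from scipy.spatial.transform import Rotation as R
np.set_printoptions(precision=4,suppress=True)
o=bot.get_obs();print(o['joint_pos'],o['eef_pos'],R.from_quat(o['tool_rot']).as_matrix(),bot.tip_extent)
s=bot.camera('scene');cv2.imwrite('pics/s6.png',cv2.resize(s[140:290,40:240],(800,600)))
pin=np.array([.6867,-.0933])
for i,t in enumerate(np.r_[2.16:0:-.06,0]):
    a=t+.153+np.pi/2;u=np.array([np.cos(a),np.sin(a)]);n=np.array([-u[1],u[0]])
    b=t; h=abs(11*np.cos(b))+abs(14.5*np.sin(b))
    print(i,round(t,2),np.round(pin+.2*u+(.005+h/1000)*n,3))
E
```

```text
clock: 9.53
eef_pos: [0.574, -0.2619, 0.1411]
tool_rot: [-0.075, 0.997, 0.002, -0.003]
ft_force: [0.3, 0.2, 0.2]
grip_width: 0.0001
[-0.4285  0.5592  0.225   1.2447  0.001  -0.5785] [ 0.574  -0.2619  0.1411] [[-0.9888 -0.1494 -0.0069]
 [-0.1494  0.9888  0.0043]
 [ 0.0062  0.0052 -1.    ]] 0.008
0 2.16 [ 0.555 -0.246]
1 2.1 [ 0.546 -0.237]
2 2.04 [ 0.538 -0.228]
3 1.98 [ 0.53  -0.219]
4 1.92 [ 0.522 -0.209]
5 1.86 [ 0.515 -0.199]
6 1.8 [ 0.509 -0.188]
7 1.74 [ 0.504 -0.177]
8 1.68 [ 0.499 -0.165]
9 1.62 [ 0.495 -0.153]
10 1.56 [ 0.491 -0.141]
11 1.5 [ 0.489 -0.13 ]
12 1.44 [ 0.487 -0.119]
13 1.38 [ 0.486 -0.107]
14 1.32 [ 0.486 -0.095]
15 1.26 [ 0.486 -0.084]
16 1.2 [ 0.487 -0.072]
17 1.14 [ 0.488 -0.06 ]
18 1.08 [ 0.49  -0.049]
19 1.02 [ 0.493 -0.037]
20 0.96 [ 0.497 -0.026]
21 0.9 [ 0.501 -0.014]
22 0.84 [ 0.507 -0.003]
23 0.78 [0.512 0.007]
24 0.72 [0.519 0.018]
25 0.66 [0.526 0.028]
26 0.6 [0.534 0.037]
27 0.54 [0.542 0.047]
28 0.48 [0.551 0.055]
29 0.42 [0.561 0.063]
30 0.36 [0.571 0.071]
31 0.3 [0.581 0.078]
32 0.24 [0.592 0.084]
33 0.18 [0.604 0.09 ]
34 0.12 [0.616 0.095]
35 0.06 [0.628 0.099]
36 -0.0 [0.64  0.102]
37 0.0 [0.64  0.102]
```

View pics/s6.png

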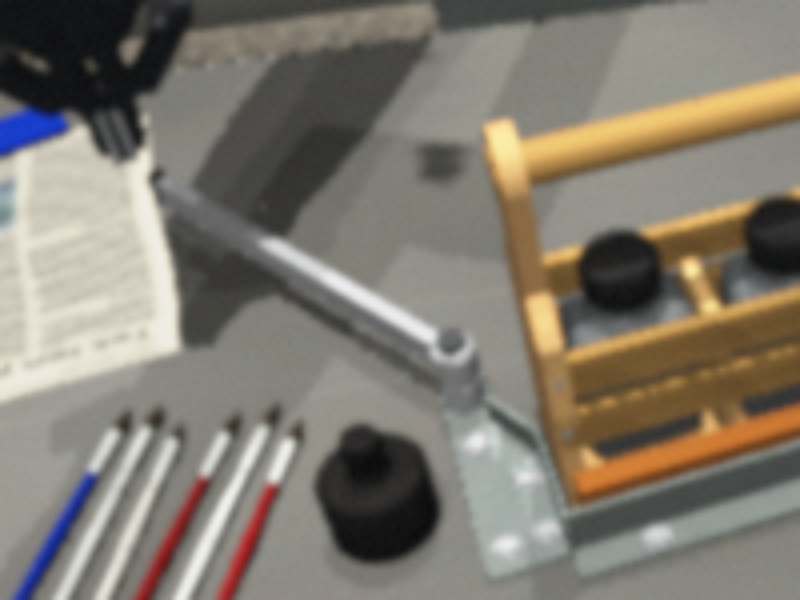

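Fingers are shut and stand to the bar's right, clear of it (bar end at (157,177), pin at (452,345)). Descending there.

```bash
python3 -m jog '[[[0,0,-0.035,0,0,0,255],[0,0,-0.07,0,0,0,255],[0,0,-0.095,0,0,0,255],[0,0,-0.108,0,0,0,255],[0,0,-0.108,0,0,0,255],[0,0,-0.108,0,0,0,255]]]'
```

```text
clock: 10.08
eef_pos: [0.5697, -0.2566, 0.0357]
tool_rot: [-0.076, 0.997, 0.004, -0.004]
ft_force: [0.1, 0.3, 0.2]
grip_width: 0.0003
```

```bash
python3 -m jog '[[[-0.015,0.011,-0.003,0,0,0,255],[-0.024,0.020,-0.003,0,0,0,255],[-0.032,0.029,-0.003,0,0,0,255],[-0.040,0.038,-0.003,0,0,0,255],[-0.048,0.048,-0.003,0,0,0,255],[-0.055,0.058,-0.003,0,0,0,255],[-0.061,0.069,-0.003,0,0,0,255],[-0.066,0.080,-0.003,0,0,0,255],[-0.071,0.092,-0.003,0,0,0,255],[-0.075,0.104,-0.003,0,0,0,255]]]'
python3 - <<'E'
from h import *
b=bot.camera('side');cv2.imwrite('pics/d7.png',cv2.resize(b[130:320,20:280],(800,585)))
E
```

```text
clock: 10.92
eef_pos: [0.4969, -0.1534, 0.0358]
tool_rot: [-0.076, 0.997, 0.002, -0.001]
ft_force: [-0.2, -0.1, 0.2]
grip_width: 0.0002
```

View pics/d7.png

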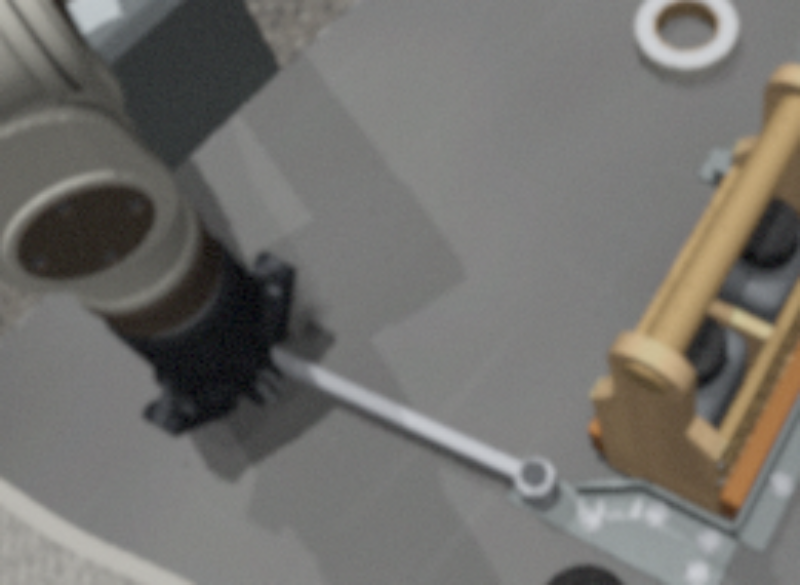

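The bar follows the fingertip (now pointing back at the robot). Continuing round the arc.

```bash
python3 -m jog '[[[-0.006,0.012,0,0,0,0,255],[-0.008,0.023,0,0,0,0,255],[-0.010,0.034,0,0,0,0,255],[-0.011,0.046,0,0,0,0,255],[-0.011,0.058,0,0,0,0,255],[-0.011,0.069,0,0,0,0,255],[-0.010,0.081,0,0,0,0,255],[-0.009,0.093,0,0,0,0,255],[-0.007,0.104,0,0,0,0,255],[-0.004,0.116,0,0,0,0,255]]]'
```

```text
clock: 11.8
eef_pos: [0.4926, -0.037, 0.0347]
tool_rot: [-0.076, 0.997, 0.002, -0.002]
ft_force: [-0.2, -0.8, 0.4]
grip_width: 0.0003
```

```bash
python3 -m jog '[[[0.004,0.011,0,0.3,-2,0,255],[0.008,0.023,0.001,0.7,-4.4,0,255],[0.014,0.034,0.002,1,-6.6,0,255],[0.019,0.044,0.002,1.4,-8.8,0,255],[0.026,0.055,0.003,1.7,-11,0,255],[0.033,0.065,0.003,2,-13.2,0,255],[0.041,0.074,0.004,2.4,-15.4,0,255],[0.049,0.084,0.004,2.7,-17.6,0,255],[0.058,0.092,0.004,3.1,-19.8,0,255]]]'
```

```text
clock: 12.55
eef_pos: [0.5506, 0.0553, 0.0387]
tool_rot: [-0.076, 0.982, 0.017, 0.172]
ft_force: [-0.6, -1.2, -0.6]
grip_width: 0.0001
```

```bash
python3 -m jog '[[[0.010,0.008,-0.001,0,0,0,255],[0.020,0.016,-0.002,0,0,0,255],[0.030,0.023,-0.002,0,0,0,255],[0.041,0.029,-0.002,0,0,0,255],[0.053,0.035,-0.002,0,0,0,255],[0.065,0.040,-0.002,0,0,0,255]]]'
python3 -m jog '[[[0.004,0.0013,0,0,0,0,255],[0.008,0.0026,0,0,0,0,255],[0.012,0.004,0,0,0,0,255],[0.015,0.0047,0,0,0,0,255],[0.018,0.005,0,0,0,0,255]]]'
```

```text
clock: 13.05
eef_pos: [0.6155, 0.0952, 0.0363]
tool_rot: [-0.076, 0.982, 0.016, 0.171]
ft_force: [-0.2, -0.6, 0.4]
grip_width: -0.0001
clock: 13.47
eef_pos: [0.6331, 0.099, 0.0364]
tool_rot: [-0.075, 0.982, 0.016, 0.171]
ft_force: [0.1, 0.6, 0.1]
grip_width: 0.0002
```

```bash
python3 -m jog '[[[0.0015,0.0002,0,0,0,0,255],[0.003,0.0004,0,0,0,0,255]]]'; python3 - <<'E'
from h import *
b=bot.camera('side')[130:320,80:330];a=bot.camera('scene')[150:300,130:310]
cv2.imwrite('pics/e8.png',np.hstack([cv2.resize(b,(450,342)),cv2.resize(a,(350,342))]))
E
```

```text
clock: 13.63
eef_pos: [0.6364, 0.0992, 0.0367]
tool_rot: [-0.075, 0.982, 0.016, 0.171]
ft_force: [-0.6, 0.1, -0.5]
grip_width: -0.0003
```

View pics/e8.png

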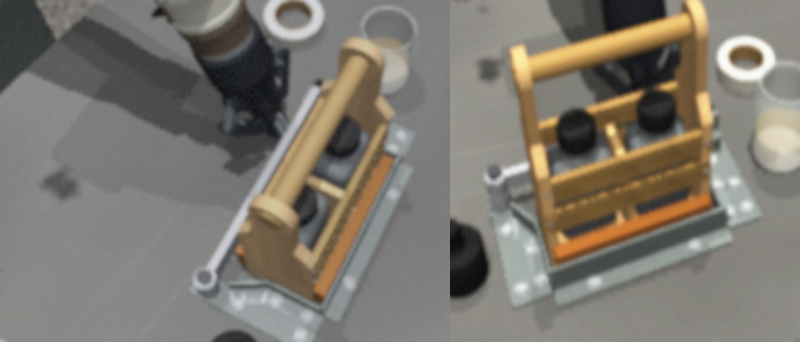

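Bar nearly shut, its end (318,85) still short of the keeper; continuing slowly until the force shows the stop.

```bash
python3 -m jog '[[[0.002,0.0003,0,0,0,0,255],[0.004,0.0006,0,0,0,0,255],[0.005,0.0008,0,0,0,0,255]]]'; python3 -m jog '[[[0.0015,0.0002,0,0,0,0,255],[0.003,0.0004,0,0,0,0,255]]]'
```

```text
clock: 13.98
eef_pos: [0.6373, 0.0992, 0.0353]
tool_rot: [-0.075, 0.983, 0.016, 0.167]
ft_force: [-14.8, -2.7, 9.5]
grip_width: -0.0002
clock: 14.15
eef_pos: [0.6376, 0.0992, 0.0343]
tool_rot: [-0.075, 0.983, 0.016, 0.165]
ft_force: [-22.5, -3.9, 15.8]
grip_width: 0.0001
```

```bash
python3 -m jog '[[[0.0015,0.0002,0,0,0,0,255],[0.003,0.0004,0,0,0,0,255]]]'
```

```text
clock: 14.32
eef_pos: [0.6377, 0.0993, 0.033]
tool_rot: [-0.075, 0.984, 0.015, 0.162]
ft_force: [-29.2, -4.6, 19.7]
grip_width: 0.0
```

Hard stop at the expected position. Backing off, and checking.

```bash
python3 -m jog '[[[-0.01,-0.0015,0,0,0,0,255],[-0.03,-0.0045,0,0,0,0,255],[-0.06,-0.02,0.01,0,0,0,255],[-0.09,-0.05,0.03,0,0,0,255],[-0.12,-0.08,0.06,0,0,0,255],[-0.15,-0.1,0.09,0,0,0,255],[-0.18,-0.1,0.12,0,0,0,255],[-0.2,-0.1,0.15,0,0,0,255],[-0.2,-0.1,0.15,0,0,0,255],[-0.2,-0.1,0.15,0,0,0,255]]]'; python3 - <<'E'
from h import *
b=bot.camera('side')[130:320,150:330];a=bot.camera('scene')[150:300,130:310]
cv2.imwrite('pics/e9.png',np.hstack([cv2.resize(b,(480,507),interpolation=2),cv2.resize(a,(320,507)) if 0 else cv2.copyMakeBorder(cv2.resize(a,(320,267)),0,240,0,0,0)]))
E
```

```text
clock: 15.15
eef_pos: [0.4482, 0.0002, 0.191]
tool_rot: [-0.075, 0.982, 0.015, 0.175]
ft_force: [0.2, 0.9, -0.0]
grip_width: -0.0001
```

View pics/e9.png

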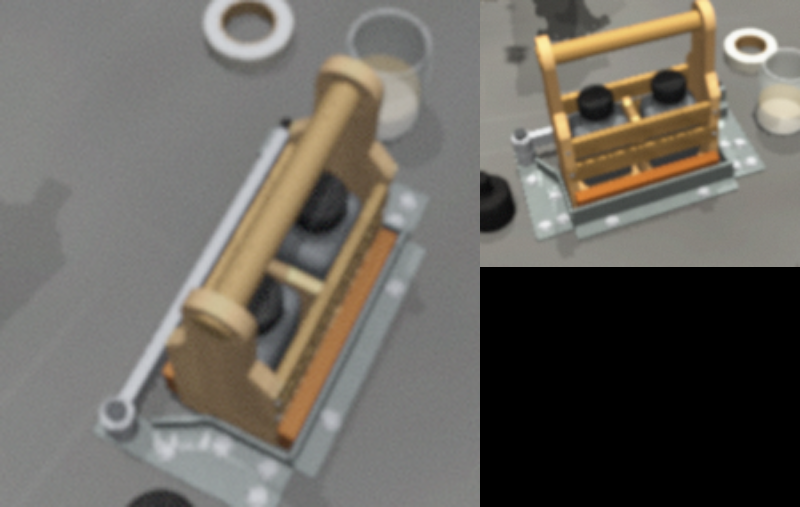

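Bar lies across the front with its end at (285,123) in the keeper; pin (118,412). Computing its angle from that.

```bash
python3 - <<'E'
from h import *
k=480/180
e=plane('side',(150+285/k,130+123/k),.049,1)[:2];p=np.array([.6867,-.0933]);d=e-p
print(e,np.hypot(*d),'bar angle',np.arctan2(-d[0],d[1])-.153)
for P in [(398,235),(288,442)]:
    q=plane('side',(150+P[0]/k,130+P[1]/k),.045,1)[:2]-[.7331,.0524];c,s=np.cos(.153),np.sin(.153);print(c*q[0]+s*q[1],-s*q[0]+c*q[1])
E
```

```text
[0.64133541 0.17487067] 0.27198061677953017 bar angle 0.014576691100443961
0.05240643123869429 0.08664706317389606
0.049347092408804694 -0.09868813966799475
```

```bash
python3 -c "
from workcell import bot
print(bot.job_done())"
```

```text
the job is handed in; nothing more can be done
None
```

The carrier is home in its dock and the bar is shut across its front. I handed the job in at about 15 s, with the arm backed well clear and the force on the tool close to zero.

- **Carrier:** I pushed it low on the foot batten with both open fingertips at a steady 12–15 N or so. At the back stop the reading rose to 30 N along the push. The last pictures show it level and straight against the stop. The corners I measured there put its back at 49–52 mm in the dock's frame, against 55 mm nominal. I put that gap down to reading blurred corners, because the rise in force showed it was against the stop.
- **Bar:** I swung it round with the closed fingertips until it met a hard stop, at 29 N along the push. The last picture puts its angle at 0.015 rad, which is zero within camera accuracy.
- **Other things:** Both bottles are upright. The jar, tape and weight look unmoved in the pictures; I did not measure their positions.

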